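Put the copper link bar away in the chest

ROBOT

A 7-joint arm with a two-finger parallel gripper is mounted at the origin on the work surface. World frame = base frame: x ahead of the robot, y to its left, z up, the work surface at z = 0. Lengths are in m, angles in rad, forces in N, time in s.
With the tool pointing down it reaches from about 0.425 to 0.925 m from the base axis. Payload 6.8 kg.
Tool frame: the origin (TCP) lies midway between the tips of the shut fingers; the grasp point (between the pads) lies r.grip_point_offset behind it (r.grip_point_offset is the distance from the TCP to the grasp point, in m); z points along the fingers, y is the direction in which the jaws open and shut (so a half turn about z gives the same grasp; the last joint's range is limited). The gripper opens to 85 mm and grips with 20 to 120 N. Pads are 22 mm wide; open, the fingers measure 114 mm over their backs; the gripper's body (76 mm by 85 mm) begins 54 mm behind the grasp point. The pads swing forward as they close: fully open they stand 13 mm farther back than shut.
Start: joints at [1.234, 0.477, 0.022, 1.555, -0.011, 1.109, -0.083], TCP at [0.153, -0.657, 0.231] pointing down, gripper open.
Joint ranges: [-2.96, 2.96], [-0.34, 2.1], [-1.41, 1.46], [0.24, 2.44], [-1.37, 4.51], [0.17, 1.92], [-2.96, 2.96]. Speed limits (rad/s): [2.39, 2.39, 3.14, 3.14, 3.14, 3.14, 3.14].

INTERFACE

Orientations are given as a rotation vector (axis times angle).
In Python, from bench import r gives the robot as it stands. The module is installed in compiled form; this text tells all that it offers.
- The arm moves only by the tool play_rows, never from a script. Its argument "deltas" is a list of rows, each a list of 3 entries, a list of its own where there are three numbers: the finger opening in mm, from 0 to 85.4, then the shift along the tool's x, y, z in mm, then the turn, a rotation vector about the tool's x, y, z in rad. A call has 1 to 8 rows; each row is the pose to reach, as a shift and turn from the pose measured when the call began, along the tool's axes at that moment; what a row does not reach only later rows make up. A row lasts 1/8 s, in which the tool goes at most 62.5 mm and 10.7 degrees, less where a joint would pass 70% of its speed; a pose out of reach is approached as far as the arm can. A call with a gripper value outside its range is refused whole. The fingers move at their own pace and stop on an object; "squeeze" is the grip in N (left out, the last holds). Time passes only in rows, so rows that repeat a pose let the fingers close. It gives the time, the measured TCP pose, the force and the opening at its end, in the units of the state.
- r.get_obs(): the state, without advancing time (a new reading comes with each control period).
- r.grab_frame(name): name is "side" or "top" or "wrist"; returns (picture, depth): 480x640x3 uint8, red, green, blue; 480x640 float32, m along the optical axis (not along the pixel's ray), 0 where there is no reading.
- r.camera_model(name): a dict with "mtx" (3x3 intrinsics, pixels), "rvec" (rotation vector, rad) and "tvec" (3), from world to camera coordinates, as OpenCV has them; the wrist camera has in their place "T_tool_cam" (4x4, takes a point from camera to tool coordinates, whose origin is the TCP and whose axes are the flange's). Camera axes: x right, y down, z forward; pixel columns grow to the right and rows downward; lengths in m; the calibration is good to about 2 mm. A picture is of the moment at which its call begins: read the wrist's pose just before it. camera_model takes no time and is no camera call.
- r.hand_in(): hands the job in, once; it reports no verdict.
The state is a dict: "clock": time; "joints": joint angles; "qvel": joint speeds; "tau": joint torques, N m; "tcp_pos": TCP position; "orientation": TCP orientation; "contact_force": force on the tool from outside, world axes, zero at the start; "moment": the same for the moment, N m; "grip_width": finger opening in m.
Only numpy, scipy, OpenCV 4.12 (cv2) and the standard library are available. Lean on these libraries where they do the work, as an engineer would, in place of code of your own. Each camera call takes 0.05 s, during which the arm holds its last target. There are 200 camera calls.

TASK

Bare copper must not be left out on a battery bench: slide the copper link bar out of the battery tray from under the spacers and cap piled on it, leaving that pile standing upright in the tray, never lifted or unstacked, and lay the bar flat on the floor of the chest's open drawer. The orange hydrometer case stands too tall for the drawer, so tip it over onto its long side, down flat on the drawer floor beside the bar. With both lying flat, push the drawer fully shut past its spring latch, and leave the other things on the bench where they are.

Things in the scene. Friction and masses are not known exactly. Their poses are not given: they have to be found in the camera images.
- link_bar: flat copper link bar, 200 mm long (its own y), 32 mm wide (its x), 8 mm thick, 0.45 kg, a dark bolt hole near each end. Origin: centre of its underside, z up. It starts under the pile on the tray floor, lying through the tray's notch with about 85 mm of its +y end sticking out over the bench.
- tray: fixed steel battery tray, 270 (x) by 180 mm (y), floor 5 mm thick, rim 4 mm thick with its top 27 mm over the bench. Origin: centre of its underside. Its +y rim, facing roughly the chest, has a 58 mm wide notch in the middle. The bar draws out through it along the tray's +y, while the rim beside the notch holds back the lowest spacer, whose face sits 4 to 12 mm behind it.
- tray_notch (a point): middle of the tray's notch, at the rim's outer face, at the height of the tray floor (5 mm over the bench); same axes as the tray.
- spacer_low: lower white nylon spacer block, 110 (x) by 90 (y) by 28 mm high, about 0.24 kg, lying loose on the bar inside the tray. Origin: centre of its underside. It comes down 8 mm, onto the tray floor, when the bar is gone.
- spacer_top: upper white nylon spacer block, 90 (x) by 76 (y) by 22 mm high, with a grey line round its sides, about 0.14 kg, loose on the lower one. Origin: centre of its underside.
- cap: black plastic battery terminal cap, 70 by 56 mm, 34 mm high, with a short round cable spout on one side, 0.05 kg, loose on top of the pile (whose top is about 97 mm over the bench). Origin: centre of its underside.
- chest: fixed blue steel tool chest, 300 mm deep (x), 400 wide (y), 140 high, carry handle on top up to 163 mm. Origin: centre of its underside. Its front, at x = -150 mm, faces its -x (the robot's right); the drawer runs out of it below 88 mm height, above that it is a closed box. A spring latch 36 mm wide stands 14 mm out of the front over the drawer's middle, 82 to 121 mm over the bench.
- chest_drawer (a joint): opening of the drawer in m: 0 is fully shut, 0.215 to 0.24 at the start. It slides along the chest's -x as it opens, with about 2 N of friction, and stays where it is left. Over the last 16 mm its rolled top edge has to be pushed under the spring latch (about 12 N), which then holds it shut; it stops at 0.
- drawer_in (a point): centre of the drawer's inner floor (moves with the drawer; axes as the chest's): the floor is 18 mm over the bench and measures 250 mm along x and 362 mm along y. The side and back walls stand 44 mm over that floor, the front panel (10 mm thick, its outer face 135 mm from this point in -x) 67 mm.
- drawer_handle (a point): middle of the drawer's bar handle (moves with the drawer): a round bar 140 mm long along the chest's y, about 10 mm thick, 35 mm in front of the front panel, 55 mm over the bench. Pushing it along the chest's +x shuts the drawer.
- hydro_case: orange plastic hydrometer case, black seam and clasps, closed box 64 (x) by 48 (y) by 150 mm (z), 0.18 kg, balance point at half height. Origin: centre of its foot. It starts standing in the drawer (top 168 mm over the bench) near the chest's front, farther from the robot; it has room to lie down only across the drawer towards the robot (chest's +y). Pushed low it slides, near its top it tips.
- puller: grey cast iron terminal puller with two jaws and a steel screw, about 155 mm long, lying on the bench; to be left alone. Origin: under its hub.
- flag_terminal: copper flag terminal, about 96 mm long, lying on the bench; to be left alone. Origin: under the middle of its flag.
- spare_cap: red battery terminal cap, 70 by 56 by 34 mm, on the bench; to be left alone. Origin: centre of its underside.
Mind the look-alikes: they are no part of the job. Of the things that look like the hydro_case, the smallest one is meant.

How it is judged:
On the way, in this order (a step that is already met when the one before it is completed fails the run):
1. the link bar is out clear of the tray and the pile stands upright in the tray (horizontal distance between link_bar and tray above 0.192 m and angle between each of spacer_low, spacer_top, cap's own z axis and vertical below 0.12 rad and x of spacer_low in the frame of tray between -0.07 and 0.07 m and y of spacer_low in the frame of tray between -0.03 and 0.06 m and z of spacer_low in the frame of tray below 0.01 m and horizontal distance between spacer_top and spacer_low below 0.03 m and horizontal distance between cap and spacer_top below 0.03 m and z of spacer_top in the frame of spacer_low between 0.022 and 0.034 m and z of cap in the frame of spacer_top between 0.017 and 0.027 m), for 0.2 s.
2. the bar lies flat in the drawer and the case lies on its side in it, the drawer still open ((angle between link_bar's own z axis and vertical below 0.1 rad or angle between link_bar's own z axis and vertical above 3.04 rad) and x of link_bar in the frame of drawer_in between -0.125 and 0.125 m and y of link_bar in the frame of drawer_in between -0.18 and 0.18 m and z of link_bar in the frame of drawer_in between -0.006 and 0.013 m and angle between hydro_case's own z axis and vertical between 1.42 and 1.72 rad and x of hydro_case in the frame of drawer_in between -0.125 and 0.125 m and y of hydro_case in the frame of drawer_in between -0.18 and 0.18 m and z of hydro_case in the frame of drawer_in between -0.006 and 0.042 m and value of joint chest_drawer above 0.1 m), for 0.2 s.
3. the drawer is fully shut (value of joint chest_drawer below 0.006 m), for 0.2 s.
At the end, for the whole second after the job is handed in: Drawer shut past its latch (within 6 mm); in it the bar flat on the floor (6 degrees) and the case lying on a long side (8 degrees); the spacers and cap still stand level one on another on the tray floor (each within 30 mm of the one below); all at rest (value of joint chest_drawer below 0.006 m and (angle between link_bar's own z axis and vertical below 0.1 rad or angle between link_bar's own z axis and vertical above 3.04 rad) and x of link_bar in the frame of drawer_in between -0.125 and 0.125 m and y of link_bar in the frame of drawer_in between -0.18 and 0.18 m and z of link_bar in the frame of drawer_in between -0.006 and 0.013 m and angle between hydro_case's own z axis and vertical between 1.42 and 1.72 rad and x of hydro_case in the frame of drawer_in between -0.125 and 0.125 m and y of hydro_case in the frame of drawer_in between -0.18 and 0.18 m and z of hydro_case in the frame of drawer_in between -0.006 and 0.042 m and angle between each of spacer_low, spacer_top, cap's own z axis and vertical below 0.12 rad and x of spacer_low in the frame of tray between -0.07 and 0.07 m and y of spacer_low in the frame of tray between -0.03 and 0.06 m and z of spacer_low in the frame of tray below 0.01 m and horizontal distance between spacer_top and spacer_low below 0.03 m and horizontal distance between cap and spacer_top below 0.03 m and z of spacer_top in the frame of spacer_low between 0.022 and 0.034 m and z of cap in the frame of spacer_top between 0.017 and 0.027 m and linear speed of each of link_bar, hydro_case, cap, spacer_low, spacer_top below 0.02 m/s); the robot touches nothing.
It fails at once if the pile is toppled, lifted or taken apart (angle between any of spacer_low, spacer_top, cap's own z axis and vertical above 0.5 rad or height (world z) of spacer_low above 0.045 m or distance between spacer_top and spacer_low above 0.07 m or distance between cap and spacer_top above 0.06 m).
It fails at once if the bar is dropped into the drawer from a height (linear speed of link_bar above 0.75 m/s and x of link_bar in the frame of drawer_in between -0.125 and 0.125 m and y of link_bar in the frame of drawer_in between -0.18 and 0.18 m and z of link_bar in the frame of drawer_in between -0.006 and 0.06 m).
It fails at once if another thing on the bench is pushed about (more than 30 mm) (distance of any of puller, flag_terminal, spare_cap from where it was at the start of the episode above 0.03 m).
It also fails if it takes over 72 s, if anything falls off the work surface, if the arm or the gripper's body presses on something with over 40 N, if the wrist force passes 120 N, or if a joint passes its speed limit or range.

## Working session

There is one attempt and no reset: what is moved stays moved. The work goes in short steps, Python scripts to look and compute and a tool call to move; the robot and the scene stay as the last step left them, time stands still between calls to the robot, and variables do not carry over. Pictures are saved under pics/ and viewed, about 8 in all and at most 12, crops included, and the job is handed in when it is done.

Besides the shell and the picture viewer there is one more tool, called after "Request:" as a command line: name --argument value ..., lists and objects as JSON in quotes. play_rows: Moves the arm, as the interface text tells. Its arguments: {"type":"object","properties":{"deltas":{"type":"array"},"squeeze":{"type":"number"}},"required":["deltas"]}

```bash
mkdir -p pics; cat > h.py <<'E'
import numpy as np, cv2
from scipy.spatial.transform import Rotation as R
from bench import r
def T_wc(name):
    m=r.camera_model(name); T=np.eye(4)
    if 'T_tool_cam' in m:
        o=r.get_obs(); T[:3,:3]=R.from_rotvec(o['orientation']).as_matrix(); T[:3,3]=o['tcp_pos']
        return m['mtx'],T@m['T_tool_cam']
    T[:3,:3]=R.from_rotvec(np.ravel(m['rvec'])).as_matrix(); T[:3,3]=np.ravel(m['tvec'])
    return m['mtx'],np.linalg.inv(T)
def grab(name,tag):
    K,T=T_wc(name); p,d=r.grab_frame(name)
    cv2.imwrite(f'pics/{tag}.png',p[:,:,::-1])
    v,u=np.mgrid[:480,:640]
    X=np.stack([(u-K[0,2])/K[0,0]*d,(v-K[1,2])/K[1,1]*d,d],-1)@T[:3,:3].T+T[:3,3]
    X[d==0]=np.nan
    np.savez(f'pics/{tag}.npz',p=p,X=X); return p,X
def tool(dw):  # world vector -> tool axes mm
    o=r.get_obs(); return R.from_rotvec(o['orientation']).as_matrix().T@np.array(dw)*1000
E
python3 - <<'E'
from h import *
grab('top','top0');grab('side','side0')
o=r.get_obs();print(o, r.grip_point_offset); print(R.from_rotvec(o['orientation']).as_matrix().round(3))
for n in('top','side'):print(T_wc(n)[1].round(3))
E
```

```text
{'clock': 0.1, 'joints': array([ 1.23391134,  0.47772295,  0.02232835,  1.55634661, -0.01151401,
        1.1093309 , -0.08310939]), 'qvel': array([-0.00105236, -0.00220686,  0.0011679 , -0.00246842,  0.00127628,
       -0.00018966,  0.00084138]), 'tau': array([ 3.27369176e-03, -5.97758102e+01,  1.61342606e+00, -2.81954670e+01,
        1.28585685e-02,  5.05365766e-03, -1.85946158e-05]), 'tcp_pos': array([ 0.15296417, -0.656882  ,  0.2304215 ]), 'orientation': array([-3.11941375e+00, -3.58429311e-01,  4.62036829e-04]), 'contact_force': array([ 0.0709503 , -0.73931158,  0.78991473]), 'moment': array([ 0.03026021, -0.01308847,  0.01597042]), 'grip_width': 0.08543157531590931} 0.0187
[[ 0.974  0.227 -0.   ]
 [ 0.227 -0.974  0.002]
 [-0.    -0.002 -1.   ]]
[[-0.025 -0.996  0.091  0.346]
 [-1.     0.025  0.     0.109]
 [-0.003 -0.091 -0.996  1.506]
 [ 0.     0.     0.     1.   ]]
[[ 0.931  0.259 -0.257  0.779]
 [ 0.365 -0.667  0.65  -0.614]
 [-0.003 -0.698 -0.716  0.867]
 [ 0.     0.     0.     1.   ]]
```

View pics/top0.png

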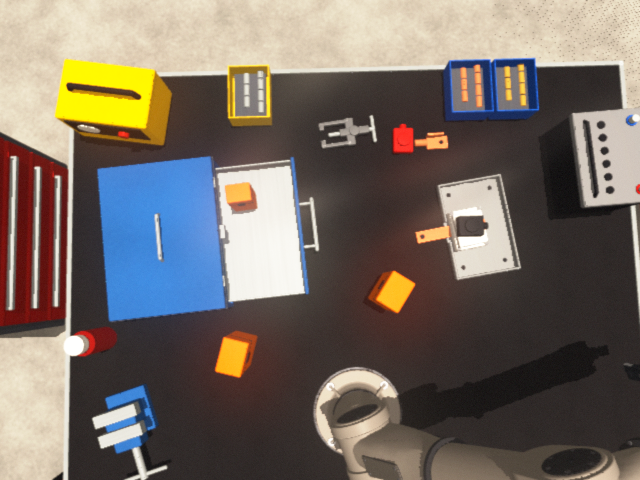

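View pics/side0.png

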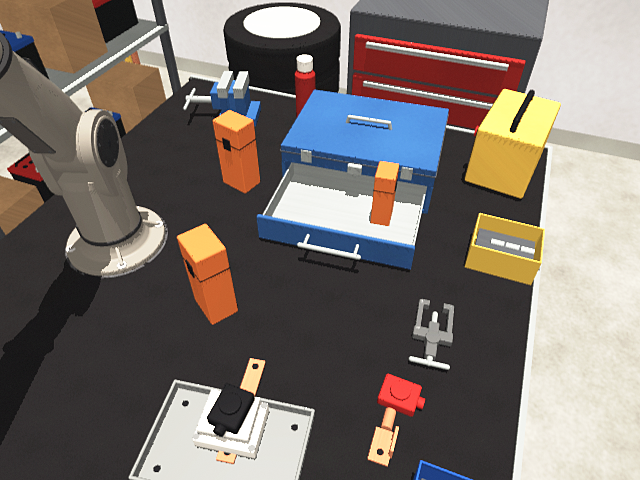

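Top view: the bar tip is at about (418,237), the tray spans (438–520,176–278), the drawer front is at (303,225), the case in the drawer at (240,196), and decoy cases stand at (392,290) and (235,355). Next I'll measure these.

```bash
python3 - <<'E'
from h import *
D=np.load('pics/top0.npz');p,X=D['p'].astype(int),D['X']
v,u=np.mgrid[:480,:640]
hsv=cv2.cvtColor(D['p'],cv2.COLOR_RGB2HSV)
H,S,V=[hsv[...,i].astype(int) for i in range(3)]
def rect(name,m):
    P=X[m&np.isfinite(X[...,2])]
    if len(P)<5: print(name,len(P));return
    (c,s,a)=cv2.minAreaRect(P[:,:2].astype(np.float32))
    b=cv2.boxPoints((c,s,a))
    print(name,len(P),'c',np.round(c,3),'s',np.round(s,3),'a',round(a,1),'z',np.percentile(P[:,2],[2,50,98]).round(3),'box',b.round(3).tolist())
box=lambda a,b,c,d:(u>=a)&(u<=b)&(v>=c)&(v<=d)
Z=X[...,2]
orange=(H<25)&(S>90)&(V>90)
rect('bar',orange&box(405,456,222,250)&(Z<.03))
rect('tray',box(425,530,165,290)&(Z>.015)&(Z<.04)&(S<60)&(V>90))
rect('spacer',box(440,500,195,260)&(Z>.035)&(Z<.06))
rect('spacetop',box(440,500,195,260)&(Z>.055)&(Z<.075))
rect('cap',box(440,500,195,260)&(Z>.088))
rect('chesttop',box(90,232,150,325)&(Z>.13)&(Z<.148))
rect('handle',box(304,325,185,260)&(Z>.04)&(Z<.075))
rect('front',box(285,312,150,300)&(Z>.075)&(Z<.1))
rect('floor',box(215,305,155,305)&(Z>.01)&(Z<.026)&(S<60)&(V>120))
rect('casetop',orange&box(215,260,175,215)&(Z>.155)&(Z<.18))
rect('case all',orange&box(215,260,175,215))
rect('decoy1',orange&box(360,420,260,315)&(Z>.15))
rect('decoy2',orange&box(205,260,325,380)&(Z>.15))
rect('puller',box(315,380,110,150)&(Z>.015))
rect('latch',box(215,232,220,245)&(Z>.1)&(Z<.13))
E
```

```text
bar 580 c [ 0.497 -0.228] s [0.06  0.103] a 9.3 z [-0.005  0.01   0.019] box [[0.45899999141693115, -0.18199999630451202], [0.47600001096725464, -0.28299999237060547], [0.5350000262260437, -0.27300000190734863], [0.5189999938011169, -0.1720000058412552]]
tray 1039 c [ 0.506 -0.356] s [0.272 0.185] a 8.6 z [0.016 0.029 0.039] box [[0.3580000102519989, -0.2840000092983246], [0.38499999046325684, -0.46799999475479126], [0.6549999713897705, -0.4269999861717224], [0.6269999742507935, -0.24400000274181366]]
spacer 445 c [ 0.512 -0.314] s [0.137 0.103] a 9.0 z [0.036 0.042 0.06 ] box [[0.4359999895095825, -0.27399998903274536], [0.4519999921321869, -0.37599998712539673], [0.5879999995231628, -0.3540000021457672], [0.5720000267028809, -0.2529999911785126]]
spacetop 372 c [ 0.497 -0.318] s [0.09  0.078] a 11.4 z [0.056 0.062 0.072] box [[0.4449999928474426, -0.289000004529953], [0.46000000834465027, -0.36500000953674316], [0.5490000247955322, -0.34700000286102295], [0.5329999923706055, -0.2709999978542328]]
cap 335 c [ 0.502 -0.316] s [0.067 0.054] a 89.4 z [0.088 0.092 0.1  ] box [[0.4740000
[... 1934 characters left out ...]
75.0 z [0.159 0.2   0.205] box [[0.13300000131130219, 0.2919999957084656], [0.2160000056028366, 0.26899999380111694], [0.23399999737739563, 0.33399999141693115], [0.15000000596046448, 0.3569999933242798]]
puller 715 c [0.789 0.003] s [0.081 0.16 ] a 6.1 z [0.015 0.021 0.029] box [[0.7400000095367432, 0.07800000160932541], [0.7570000290870667, -0.07999999821186066], [0.8379999995231628, -0.07199999690055847], [0.8209999799728394, 0.08699999749660492]]
latch 125 c [0.496 0.35 ] s [0.019 0.068] a 89.0 z [0.102 0.121 0.129] box [[0.4620000123977661, 0.3409999907016754], [0.5299999713897705, 0.3400000035762787], [0.5299999713897705, 0.35899999737739563], [0.4620000123977661, 0.36000001430511475]]
```

Request:
play_rows --deltas '[[60,[60,-52,0],[0,0,-0.18]],[60,[120,-104,0],[0,0,-0.36]],[60,[180,-156,0],[0,0,-0.54]],[60,[230,-200,0],[0,0,-0.72]],[60,[280,-243,0],[0,0,-0.9]],[60,[330,-286,0],[0,0,-1.1]],[60,[380,-330,0],[0,0,-1.3]],[60,[427,-370,0],[0,0,-1.484]]]' --squeeze 100

```text
clock: 1.1
tcp_pos: [0.447, -0.2508, 0.2309]
orientation: [-2.076, -2.356, -0.001]
contact_force: [0.7, -0.3, 0.6]
grip_width: 0.0603
```

```bash
python3 - <<'E'
from h import *
o=r.get_obs();print(o['tcp_pos'],o['joints'].round(2),R.from_rotvec(o['orientation']).as_matrix().round(3))
p,X=grab('wrist','w0')
print(r.camera_model('wrist')['T_tool_cam'].round(3))
E
```

```text
[ 0.44700437 -0.25076296  0.23089412] [ 0.79  0.25 -0.47  1.91  0.13  1.01  0.39] [[-0.126  0.992 -0.001]
 [ 0.992  0.126  0.001]
 [ 0.001 -0.    -1.   ]]
[[-0.002 -0.961 -0.278  0.071]
 [ 1.    -0.001 -0.002  0.002]
 [ 0.001 -0.278  0.961 -0.143]
 [ 0.     0.     0.     1.   ]]
```

View pics/w0.png

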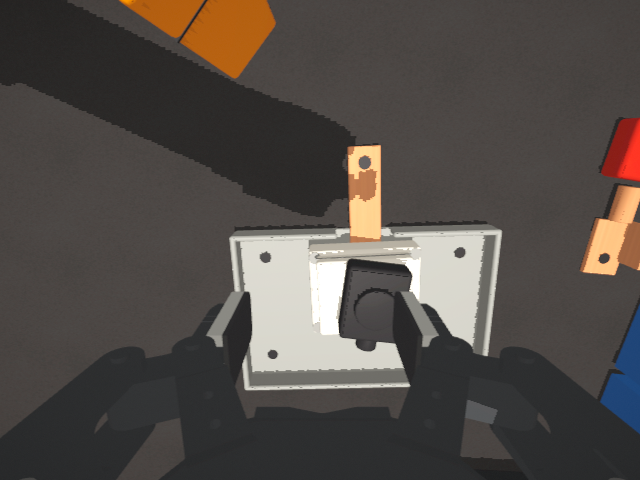

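The wrist view shows the bar from its tip at about (364,146) to where it meets the spacer at about (366,240). The notch is at row 232 and the orange decoy is at upper left.

```bash
cat >> h.py <<'E'
def plane(T,K,pts,z):
    out=[]
    for u,v in pts:
        d=T[:3,:3]@np.array([(u-K[0,2])/K[0,0],(v-K[1,2])/K[1,1],1]); t=(z-T[2,3])/d[2]; out.append(T[:3,3]+t*d)
    return np.array(out)
E
python3 - <<'E'
from h import *
K,T=T_wc('wrist')
print('bar tipL,tipR,nearL,nearR',plane(T,K,[(349,147),(381,146),(350,238),(382,238)],.013).round(4).tolist())
print('rim corners top',plane(T,K,[(231,236),(499,229)],.027).round(4).tolist())
print('decoy bottom?',plane(T,K,[(236,78),(275,22)],.205).round(4).tolist())
D=np.load('pics/w0.npz');X=D['X'];print(X[200,365],X[170,375],X[232,280])
E
```

```text
bar tipL,tipR,nearL,nearR [[0.472, -0.1752, 0.013], [0.5027, -0.1698, 0.013], [0.488, -0.2659, 0.013], [0.5212, -0.2612, 0.013]]
rim corners top [[0.3677, -0.2772, 0.027], [0.6324, -0.232, 0.027]]
decoy bottom? [[0.4035, -0.152, 0.205], [0.418, -0.128, 0.205]]
[ 0.4900306  -0.23433598  0.01469874] [ 0.4953167  -0.20374853  0.01348903] [ 0.40811056 -0.27782203  0.01630412]
```

Request:
play_rows --deltas '[[60,[38,52,20],[0,0,-0.055]],[60,[38,52,70],[0,0,-0.055]],[60,[38,52,120],[0,0,-0.055]],[60,[38,52,170],[0,0,-0.055]],[60,[38,52,200],[0,0,-0.055]],[60,[38,52,212],[0,0,-0.055]],[60,[38,52,222],[0,0,-0.055]],[60,[38,52,229],[0,0,-0.055]]]'

```text
clock: 2.15
tcp_pos: [0.5, -0.1956, 0.0036]
orientation: [1.989, 2.431, 0.011]
contact_force: [-5.1, 2.2, 32.8]
grip_width: 0.0601
```

Request:
play_rows --deltas '[[55,[0,0,0],[0,0,0]],[25,[0,0,0],[0,0,0]],[20,[0,0,0],[0,0,0]],[20,[0,0,0],[0,0,0]],[20,[0,0,0],[0,0,0]]]'

```text
clock: 2.78
tcp_pos: [0.4941, -0.1972, 0.0083]
orientation: [-1.989, -2.425, 0.007]
contact_force: [-29.9, 3.9, 68.4]
grip_width: 0.0207
```

```bash
python3 - <<'E'
from h import *
o=r.get_obs();print(o['tcp_pos'],o['joints'].round(2),o['grip_width'],o['contact_force'],R.from_rotvec(o['orientation']).as_matrix().round(3))
grab('side','side1')
import cv2
p=cv2.imread('pics/side1.png')[330:480,110:330];cv2.imwrite('pics/side1c.png',cv2.resize(p,None,fx=3,fy=3))
E
```

```text
[ 0.49414629 -0.19724459  0.0082798 ] [ 0.57  0.6  -0.39  2.02  0.39  0.6   0.11] 0.02068216207433917 [-29.92709735   3.87543191  68.38737916] [[-0.196  0.981 -0.007]
 [ 0.981  0.196 -0.   ]
 [ 0.001 -0.007 -1.   ]]
```

View pics/side1c.png

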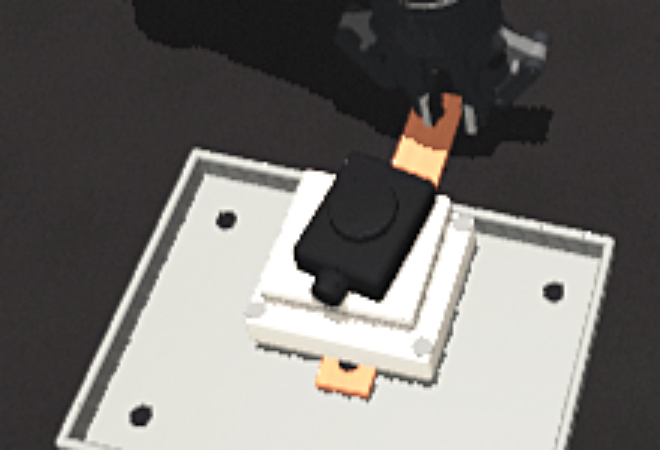

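The crop shows the left fingertip riding on top of the bar and the right one beside it, so the gripper sits too far to +x. I'll open, lift a little and look again.

Request:
play_rows --deltas '[[70,[0,0,-5],[0,0,0]],[80,[0,0,-25],[0,0,0]],[80,[0,0,-60],[0,0,0]],[80,[0,0,-90],[0,0,0]],[80,[0,0,-90],[0,0,0]]]'

```text
clock: 3.45
tcp_pos: [0.497, -0.1981, 0.1013]
orientation: [1.992, 2.428, -0.004]
contact_force: [-0.8, 0.6, -0.8]
grip_width: 0.0804
```

```bash
python3 - <<'E'
from h import *
o=r.get_obs();print(o['tcp_pos'],o['contact_force'],R.from_rotvec(o['orientation']).as_matrix().round(3))
p,X=grab('wrist','w1')
E
```

```text
[ 0.49696557 -0.19806492  0.10128566] [-0.80245842  0.62856309 -0.79412559] [[-0.195  0.981 -0.001]
 [ 0.981  0.195 -0.003]
 [-0.002 -0.002 -1.   ]]
```

View pics/w1.png

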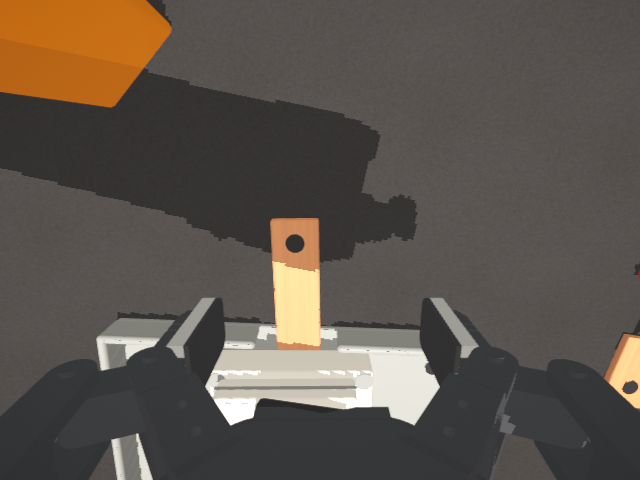

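Bar at columns 272–320, rows 218–347, about 25 px left of the mid-line between the fingers (about 322).

```bash
python3 - <<'E'
from h import *
K,T=T_wc('wrist')
print(K)
P=plane(T,K,[(271,219),(319,219),(277,345),(321,345)],.013);print('bar',P.round(4).tolist())
print('notch',plane(T,K,[(263,328),(333,328)],.02).round(4).tolist(), 'rim corners',plane(T,K,[(120,320)],.027).round(4).tolist())
o=r.get_obs()
M=R.from_rotvec(o['orientation']).as_matrix()
print('in tool',((P-o['tcp_pos'])@M*1000).round(1).tolist())
# pix of tcp ground
D=np.load('pics/w1.npz');X=D['X']
for v,u in[(230,285),(280,297),(320,300),(320,312)]:print(X[v,u].round(4), ((X[v,u]-o['tcp_pos'])@M*1000).round(1))
for v,u in[(100,100),(60,150)]: print('decoy',X[v,u])
q=cv2.projectPoints(np.array([[0,0,0],[0,0,.09]]),*[cv2.Rodrigues(np.linalg.inv(r.camera_model('wrist')['T_tool_cam'])[:3,:3])[0],np.linalg.inv(r.camera_model('wrist')['T_tool_cam'])[:3,3]],K,None)[0];print(q)
E
```

```text
[[358.40923658   0.         321.99267459]
 [  0.         358.40923658 241.56534942]
 [  0.           0.           1.        ]]
bar [[0.4605, -0.1848, 0.013], [0.4913, -0.1787, 0.013], [0.4793, -0.2768, 0.013], [0.5107, -0.2705, 0.013]]
notch [[0.4677, -0.2609, 0.02], [0.5155, -0.2513, 0.02]] rim corners [[0.3731, -0.2696, 0.027]]
in tool [[19.7, -31.8, 86.9], [19.7, -0.3, 86.7], [-74.2, -31.3, 86.9], [-74.1, 0.8, 86.8]]
[ 0.4721 -0.1908  0.0141] [ 11.6 -21.6  85.7]
[ 0.4861 -0.2245  0.0136] [-24.2 -14.4  86.2]
[ 0.4935 -0.2545  0.0135] [-55.1 -13.   86.4]
[ 0.502  -0.253   0.0132] [-55.2  -4.4  86.6]
decoy [ 0.3542448  -0.13268823  0.02170636]
decoy [ 3.71498739e-01 -1.03746876e-01  3.40933297e-04]
[[[318.02943568 306.10148018]]

 [[319.61875954 246.3567745 ]]]
```

Request:
play_rows --deltas '[[72,[-15,-15.5,10],[0,0,0]],[72,[-15,-15.5,30],[0,0,0]],[72,[-15,-15.5,60],[0,0,0]],[72,[-15,-15.5,80],[0,0,0]],[72,[-15,-15.5,92],[0,0,0]],[72,[-15,-15.5,99],[0,0,0]],[72,[-15,-15.5,99],[0,0,0]]]'

```text
clock: 4.38
tcp_pos: [0.4828, -0.2159, 0.0005]
orientation: [-1.992, -2.427, 0.006]
contact_force: [-0.1, 0.4, 1.0]
grip_width: 0.0722
```

Request:
play_rows --deltas '[[50,[0,0,0],[0,0,0]],[25,[0,0,0],[0,0,0]],[20,[0,0,0],[0,0,0]],[20,[0,0,0],[0,0,0]],[20,[0,0,0],[0,0,0]]]'

```text
clock: 5.0
tcp_pos: [0.4831, -0.2161, 0.0013]
orientation: [-1.992, -2.427, 0.006]
contact_force: [-1.6, 0.3, 6.9]
grip_width: 0.0291
```

Request:
play_rows --deltas '[[20,[4,0,0],[0,0,0]],[20,[10,0,0],[0,0,0]],[20,[16,0,0],[0,0,0]],[20,[22,0,0],[0,0,0]],[20,[28,0,0],[0,0,0]],[20,[34,0,0],[0,0,0]]]'

```text
clock: 5.75
tcp_pos: [0.4769, -0.1843, 0.0016]
orientation: [1.994, 2.426, -0.008]
contact_force: [1.1, -7.5, -0.7]
grip_width: 0.0291
```

```bash
python3 - <<'E'
from h import *
o=r.get_obs();print(o['tcp_pos'],o['contact_force'],o['grip_width'])
p,X=grab('wrist','w2')
E
```

```text
[ 0.47690975 -0.18431121  0.00156899] [ 1.14862717 -7.54859041 -0.7260365 ] 0.029058048644593007
```

View pics/w2.png

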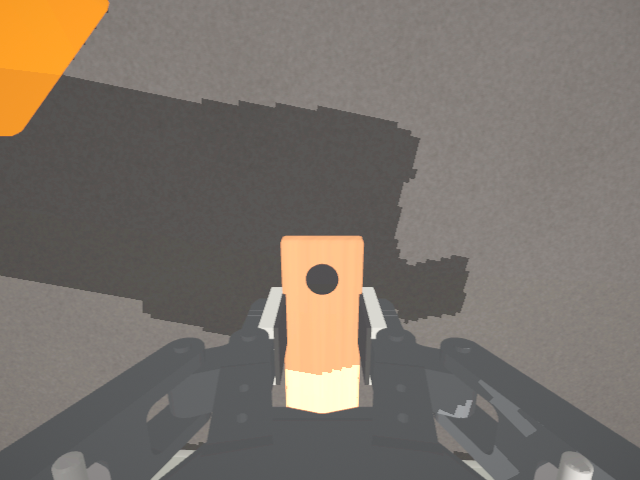

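Request:
play_rows --deltas '[[20,[6,0,0],[0,0,0]],[20,[13,0,0],[0,0,0]],[20,[20,1,0],[0,0,0]],[20,[27,2,0],[0,0,0]],[20,[34,3,0],[0,0,0]],[20,[41,4,0],[0,0,0]],[20,[48,5,0],[0,0,0]],[20,[55,6,0],[0,0,0]]]'

```text
clock: 6.8
tcp_pos: [0.4716, -0.1296, 0.0014]
orientation: [1.996, 2.425, -0.01]
contact_force: [0.2, -3.7, -2.7]
grip_width: 0.029
```

Request:
play_rows --deltas '[[20,[6,1,0],[0,0,0]],[20,[12,2,0],[0,0,0]],[20,[18,3,0],[0,0,0]],[20,[24,4,0],[0,0,0]],[20,[30,5,0],[0,0,0]],[20,[36,7,0],[0,0,0]],[20,[42,10,0],[0,0,0]],[20,[48,14,0],[0,0,0]]]'

```text
clock: 7.8
tcp_pos: [0.4761, -0.0791, 0.001]
orientation: [1.996, 2.426, -0.01]
contact_force: [-0.2, 0.5, -4.2]
grip_width: 0.0287
```

```bash
python3 - <<'E'
from h import *
o=r.get_obs();print(o['tcp_pos'],o['contact_force'],o['grip_width'])
grab('side','side2')
p=cv2.imread('pics/side2.png')[180:480,110:510];cv2.imwrite('pics/side2c.png',cv2.resize(p,None,fx=2,fy=2))
E
```

```text
[ 0.47614091 -0.07912995  0.00103178] [-0.21226095  0.45230236 -4.21188931] 0.028718470991617194
```

View pics/side2c.png

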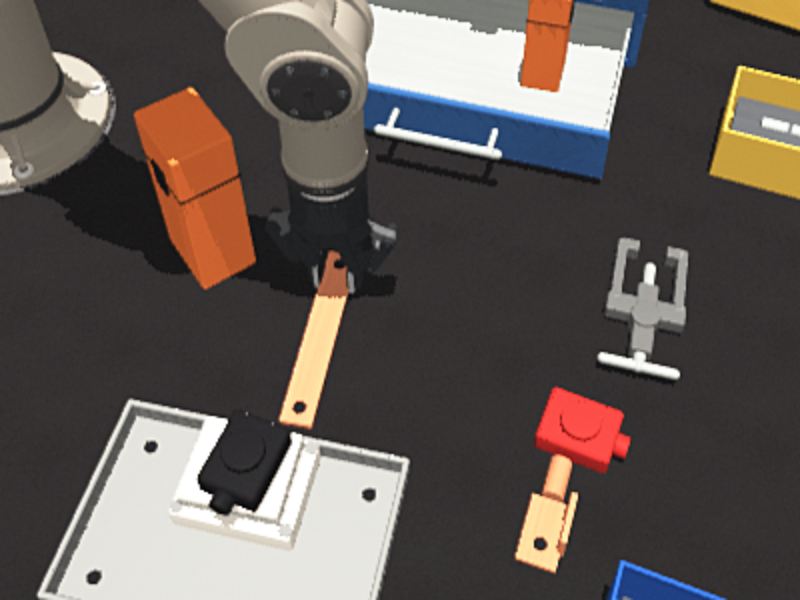

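Seven viewed so far: the bar is fully out, its tail just off the rim, and the pile stands upright in the tray. I'll pull a bit further, set the bar down, and regrip it at its middle.

Request:
play_rows --deltas '[[20,[8,3,0],[0,0,0]],[20,[16,6,0],[0,0,0]],[20,[25,8,0],[0,0,0]],[20,[25,8,0],[0,0,0]],[60,[25,8,-1],[0,0,0]],[70,[25,8,-2],[0,0,0]],[70,[25,8,-20],[0,0,0]],[70,[25,8,-30],[0,0,0]]]'

```text
clock: 8.85
tcp_pos: [0.4806, -0.0521, 0.032]
orientation: [1.994, 2.425, -0.007]
contact_force: [0.4, 0.8, 0.8]
grip_width: 0.0701
```

Request:
play_rows --deltas '[[70,[-20,0,-5],[0,0,0]],[70,[-65,0,-5],[0,0,0]],[70,[-65,0,-5],[0,0,0]]]'

```text
clock: 9.22
tcp_pos: [0.4936, -0.1201, 0.0376]
orientation: [2.0, 2.417, -0.008]
contact_force: [-0.4, 0.1, 0.3]
grip_width: 0.07
```

```bash
python3 - <<'E'
from h import *
grab('side','side3');K,T=T_wc('wrist')
o=r.get_obs();print(o['tcp_pos'],o['contact_force'],R.from_rotvec(o['orientation']).as_matrix().round(3))
D=np.load('pics/side3.npz');X=D['X']; hsv=cv2.cvtColor(D['p'],cv2.COLOR_RGB2HSV).astype(int)
v,u=np.mgrid[:480,:640]
m=(hsv[...,0]<25)&(hsv[...,1]>60)&(hsv[...,2]>60)&(X[...,2]<.035)&(v>300)&(v<410)&(u>225)&(u<330)
P=X[m]; c=cv2.minAreaRect(P[:,:2].astype(np.float32)); M=R.from_rotvec(o['orientation']).as_matrix()
print(len(P),c,np.percentile(P[:,2],[5,50,95]))
b=np.c_[cv2.boxPoints(c),[.004]*4]; print(b.round(3).tolist()); print(((b-o['tcp_pos'])@M*1000).round(1).tolist())
def reg(n,a,b2,cc,d,lo,hi):
    q=(u>a)&(u<b2)&(v>cc)&(v<d)&(X[...,2]>lo)&(X[...,2]<hi);Q=X[q];print(n,len(Q),np.nanmedian(Q,0).round(3),np.nanmax(Q[:,2]) if len(Q) else 0)
reg('pile',190,280,375,450,.02,.12)
E
```

```text
[ 0.49324755 -0.11782426  0.03742597] [-0.0688848   0.42286154  0.66464257] [[-0.189  0.982 -0.001]
 [ 0.982  0.189 -0.005]
 [-0.005 -0.002 -1.   ]]
1197 ((0.4435938000679016, -0.1393033266067505), (0.1390637457370758, 0.17728058993816376), 11.244356155395508) [0.00151553 0.00800146 0.01659466]
[[0.358, -0.066, 0.004], [0.393, -0.24, 0.004], [0.529, -0.213, 0.004], [0.495, -0.039, 0.004]]
[[76.7, -122.8, 33.2], [-100.6, -121.8, 34.1], [-99.8, 17.3, 33.9], [77.5, 16.3, 33.0]]
pile 3615 [ 0.512 -0.326  0.056] 0.09346652559669422
```

Request:
play_rows --deltas '[[70,[0,0,15],[0,0,0]],[70,[0,0,28],[0,0,0]],[70,[0,0,36.5],[0,0,0]],[70,[0,0,36.5],[0,0,0]],[30,[0,0,36.5],[0,0,0]],[20,[0,0,36.5],[0,0,0]],[20,[0,0,36.5],[0,0,0]],[20,[0,0,36.5],[0,0,0]]]'

```text
clock: 10.28
tcp_pos: [0.4935, -0.1181, 0.0019]
orientation: [1.997, 2.42, -0.007]
contact_force: [-2.4, 0.9, 8.0]
grip_width: 0.0283
```

Request:
play_rows --deltas '[[20,[0,0,-5],[0,0,0]],[20,[0,0,-30],[0,0,0]],[20,[0,0,-70],[0,0,0]],[20,[0,0,-110],[0,0,0]],[20,[0,0,-150],[0,0,0]],[20,[0,0,-150],[0,0,0]]]'

```text
clock: 11.02
tcp_pos: [0.4953, -0.1175, 0.1547]
orientation: [1.994, 2.415, -0.003]
contact_force: [0.6, -0.2, -4.6]
grip_width: 0.028
```

```bash
python3 - <<'E'
from h import *
grab('wrist','w3');grab('side','side4')
o=r.get_obs();print(o['tcp_pos'],o['grip_width'],o['joints'].round(2),o['contact_force'],R.from_rotvec(o['orientation']).as_matrix().round(3))
a=cv2.imread('pics/w3.png');b=cv2.imread('pics/side4.png')
cv2.imwrite('pics/c4.png',cv2.resize(np.hstack([a,b]),(800,300)))
E
```

```text
[ 0.4926266  -0.11741082  0.15129951] 0.02814733148545003 [ 0.52  0.34 -0.49  2.01  0.22  0.84  0.09] [-0.66046404 -0.18813114 -5.0160402 ] [[-0.189  0.982 -0.001]
 [ 0.982  0.189 -0.006]
 [-0.006 -0.002 -1.   ]]
```

View pics/c4.png

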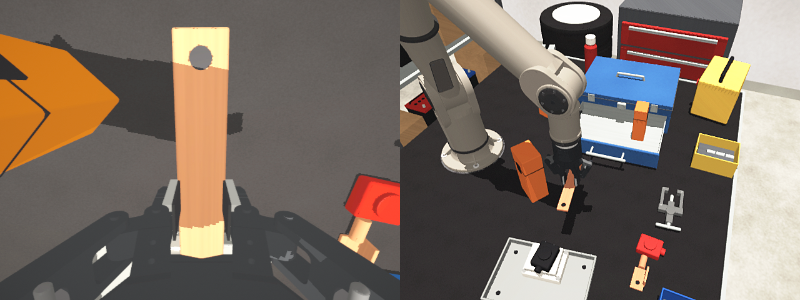

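The bar is held level at its middle. I'll carry it to over the drawer and turn it as it arrives.

Request:
play_rows --deltas '[[20,[40,10,-5],[0,0,0]],[20,[85,21,-5],[0,0,0]],[20,[130,32,-5],[0,0,0]],[20,[175,44,-5],[0,0,-0.1]],[20,[220,55,-5],[0,0,-0.25]],[20,[260,65,-5],[0,0,-0.4]],[20,[295,74,-5],[0,0,-0.57]],[20,[308,77,-5],[0,0,-0.74]]]'

```text
clock: 12.12
tcp_pos: [0.5082, 0.2022, 0.1523]
orientation: [-0.974, -2.984, 0.01]
contact_force: [0.8, -0.9, -4.5]
grip_width: 0.028
```

```bash
python3 - <<'E'
from h import *
o=r.get_obs();M=R.from_rotvec(o['orientation']).as_matrix()
print(o['tcp_pos'],o['joints'].round(2),np.degrees(np.arctan2(M[1,0],M[0,0])),M.round(3), o['grip_width'])
a=np.radians(185);G=np.array([[np.cos(a),np.sin(a),0],[np.sin(a),-np.cos(a),0],[0,0,-1]])
print((M.T@(np.array([.51,.2,.15])-o['tcp_pos'])*1000).round(1),R.from_matrix(M.T@G).as_rotvec().round(3))
E
```

```text
[0.5082156  0.20215691 0.15233073] [ 0.08  0.46 -0.73  1.9   0.38  0.93  0.11] 143.84041947480304 [[-0.807  0.59  -0.004]
 [ 0.59   0.807 -0.005]
 [ 0.    -0.007 -1.   ]] 0.027957104208297338
[-2.7 -0.7  2.3] [-0.006 -0.003 -0.718]
```

Request:
play_rows --deltas '[[20,[-2.7,-0.7,2],[-0.006,-0.003,-0.17]],[20,[-2.7,-0.7,2],[-0.006,-0.003,-0.34]],[20,[-2.7,-0.7,2],[-0.006,-0.003,-0.52]],[20,[-2.7,-0.7,2],[-0.006,-0.003,-0.718]],[20,[-2.7,-0.7,2],[-0.006,-0.003,-0.718]],[20,[-2.7,-0.7,2],[-0.006,-0.003,-0.718]]]'

```text
clock: 12.88
tcp_pos: [0.5093, 0.1996, 0.1492]
orientation: [0.131, -3.137, 0.001]
contact_force: [0.9, 0.4, -4.1]
grip_width: 0.0282
```

```bash
python3 - <<'E'
from h import *
o=r.get_obs();M=R.from_rotvec(o['orientation']).as_matrix()
print(o['tcp_pos'],o['joints'].round(2),np.degrees(np.arctan2(M[1,0],M[0,0])),M.round(3), o['grip_width'])
grab('top','top5');grab('side','side5')
b=cv2.imread('pics/top5.png')[130:340,80:360];a=cv2.imread('pics/side5.png')[60:300,220:540]
cv2.imwrite('pics/c5.png',np.hstack([cv2.resize(a,(440,330)),cv2.resize(b,(360,270)).copy() if 0 else cv2.resize(b,(360,330))]))
E
```

```text
[0.50929331 0.19960966 0.14918293] [ 0.2   0.52 -0.89  1.89  0.49  0.97  0.74] -175.20933082180179 [[-0.997 -0.084 -0.002]
 [-0.084  0.997 -0.001]
 [ 0.002 -0.001 -1.   ]] 0.028223237596115287
```

View pics/c5.png

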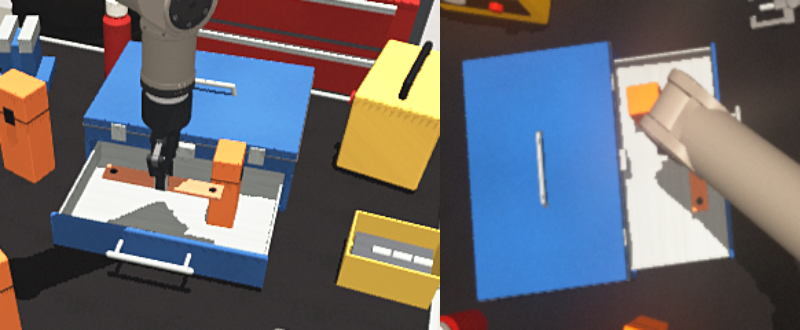

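The bar is over the drawer, parallel to its front and clear of the case. Lowering it now.

Request:
play_rows --deltas '[[20,[0,0,25],[0,0,0]],[20,[0,0,50],[0,0,0]],[20,[0,0,75],[0,0,0]],[20,[0,0,95],[0,0,0]],[20,[0,0,110],[0,0,0]],[20,[0,0,120],[0,0,0]],[20,[0,0,125],[0,0,0]],[20,[0,0,127],[0,0,0]]]'

```text
clock: 13.98
tcp_pos: [0.5101, 0.2008, 0.0233]
orientation: [-0.134, 3.138, 0.001]
contact_force: [0.1, 2.3, -2.7]
grip_width: 0.028
```

Request:
play_rows --deltas '[[20,[0,0,1],[0,0,0]],[32,[0,0,1],[0,0,0]],[46,[0,0,0],[0,0,0]],[46,[0,0,-5],[0,0,0]],[46,[0,0,-40],[0,0,0]],[46,[0,0,-90],[0,0,0]],[46,[0,0,-140],[0,0,0]],[46,[0,0,-180],[0,0,0]]]'

```text
clock: 14.98
tcp_pos: [0.5103, 0.2004, 0.2059]
orientation: [-0.133, 3.137, 0.0]
contact_force: [0.1, 0.6, -0.3]
grip_width: 0.0461
```

```bash
python3 - <<'E'
from h import *
o=r.get_obs();M=R.from_rotvec(o['orientation']).as_matrix()
print(o['tcp_pos'],o['joints'].round(2),M.round(3))
p,X=grab('side','side6'); v,u=np.mgrid[:480,:640]
hsv=cv2.cvtColor(p,cv2.COLOR_RGB2HSV).astype(int)
org=(hsv[...,0]<25)&(hsv[...,1]>60)&(hsv[...,2]>60)&(X[...,1]>.14)&(X[...,1]<.36)&(X[...,0]>.35)&(X[...,0]<.7)
for n,m in(('bar',org&(X[...,2]<.04)&(X[...,1]<.235)),('case',org&(X[...,1]>.245)),('casetop',org&(X[...,1]>.245)&(X[...,2]>.16))):
    P=X[m];c=cv2.minAreaRect(P[:,:2].astype(np.float32));print(n,len(P),np.round(c[0],3),np.round(c[1],3),round(c[2],1),np.percentile(P[:,2],[2,50,98]).round(3),P.min(0).round(3),P.max(0).round(3))
E
```

```text
[0.51029292 0.20040696 0.20589094] [ 0.25  0.45 -0.94  1.84  0.42  1.06  0.8 ] [[-0.996 -0.085  0.002]
 [-0.085  0.996  0.   ]
 [-0.002  0.    -1.   ]]
bar 232 [0.508 0.209] [0.2   0.022] 5.1 [0.023 0.026 0.029] [0.409 0.19  0.017] [0.609 0.222 0.031]
case 1343 [0.592 0.289] [0.054 0.068] 7.0 [0.023 0.122 0.17 ] [0.564 0.255 0.015] [0.621 0.326 0.172]
casetop 386 [0.594 0.291] [0.048 0.066] 6.6 [0.161 0.168 0.17 ] [0.568 0.256 0.16 ] [0.621 0.325 0.172]
```

Bar checks flat in the drawer: top at 26 mm, 200 mm long, yaw 5°. Next the case: fingers shut, round to its far side.

Request:
play_rows --deltas '[[0,[-50,-4,0],[0,0,0]],[0,[-100,-8,0],[0,0,0]],[0,[-150,-12,0],[0,0,0]],[0,[-156,40,0],[0,0,0]],[0,[-158,83,0],[0,0,0]],[0,[-158,83,30],[0,0,0]],[0,[-158,83,61],[0,0,0]],[0,[-158,83,61],[0,0,0]]]'

```text
clock: 16.02
tcp_pos: [0.662, 0.2967, 0.1484]
orientation: [-0.133, 3.135, -0.001]
contact_force: [-0.4, 0.2, 0.9]
grip_width: 0.0005
```

Request:
play_rows --deltas '[[0,[12,0,0],[0,0,0]],[0,[24,0,0],[0,0,0]],[0,[34,0,0],[0,0,0]],[0,[44,0,0],[0,0,0]],[0,[52,0,0],[0,0,0]],[0,[60,0,0],[0,0,0]]]'

```text
clock: 16.77
tcp_pos: [0.6018, 0.2915, 0.1483]
orientation: [-0.133, 3.134, -0.001]
contact_force: [0.3, -0.4, 0.2]
grip_width: -0.0
```

```bash
cat > st.py <<'E'
from h import *
import sys
o=r.get_obs();M=R.from_rotvec(o['orientation']).as_matrix()
print(o['tcp_pos'],o['contact_force'].round(1),M.round(3))
p,X=grab('side',sys.argv[1])
hsv=cv2.cvtColor(p,cv2.COLOR_RGB2HSV).astype(int)
org=(hsv[...,0]<25)&(hsv[...,1]>60)&(hsv[...,2]>60)&(X[...,1]>.14)&(X[...,1]<.36)&(X[...,0]>.35)&(X[...,0]<.7)
for n,m in(('bar',org&(X[...,2]<.04)&(X[...,1]<.235)),('case',org&(X[...,1]>.245)),('top50',org&(X[...,1]>.245)&(X[...,2]>.1))):
    P=X[m]
    if len(P)<9: print(n,len(P));continue
    c=cv2.minAreaRect(P[:,:2].astype(np.float32));print(n,len(P),np.round(c[0],3),np.round(c[1],3),round(c[2],1),np.percentile(P[:,2],[2,50,98]).round(3),P.min(0).round(3),P.max(0).round(3))
E
python3 st.py side7
```

```text
[0.60180836 0.29154131 0.14828877] [ 0.3 -0.4  0.2] [[-0.996 -0.085  0.004]
 [-0.085  0.996 -0.001]
 [-0.004 -0.001 -1.   ]]
bar 225 [0.508 0.205] [0.199 0.017] 5.1 [0.023 0.026 0.029] [0.409 0.191 0.021] [0.608 0.219 0.03 ]
case 1546 [0.599 0.308] [0.123 0.1  ] 6.9 [0.021 0.118 0.358] [0.537 0.252 0.016] [0.661 0.358 0.468]
top50 924 [0.601 0.291] [0.123 0.067] 6.5 [0.102 0.155 0.411] [0.537 0.252 0.1  ] [0.661 0.321 0.468]
```

The case is tipping, its top about 30 mm over. I'll keep pushing, along and slightly down.

Request:
play_rows --deltas '[[0,[8,0,0],[0,0,0]],[0,[16,0,0],[0,0,0]],[0,[24,0,0],[0,0,0]],[0,[32,0,0],[0,0,0]],[0,[40,0,0],[0,0,0]],[0,[48,0,0],[0,0,0]],[0,[48,0,0],[0,0,0]],[0,[48,0,0],[0,0,0]]]'

```text
clock: 17.82
tcp_pos: [0.5531, 0.2875, 0.1481]
orientation: [-0.134, 3.135, -0.002]
contact_force: [-0.3, 0.3, -1.3]
grip_width: 0.0002
```

```bash
python3 st.py side8; python3 - <<'E'
import cv2
cv2.imwrite('pics/side8c.png',cv2.resize(cv2.imread('pics/side8.png')[60:300,220:540],(640,480)))
E
```

```text
[0.55314706 0.28750325 0.14809392] [-0.3  0.3 -1.3] [[-0.996 -0.085  0.004]
 [-0.085  0.996 -0.001]
 [-0.004 -0.001 -1.   ]]
bar 227 [0.509 0.205] [0.199 0.016] 4.4 [0.023 0.026 0.03 ] [0.41  0.19  0.022] [0.608 0.218 0.03 ]
case 1685 [0.544 0.287] [0.108 0.309] 83.8 [0.019 0.064 0.357] [ 0.396  0.245 -0.004] [0.695 0.357 0.47 ]
top50 42 [0.564 0.284] [0.102 0.024] 10.4 [0.349 0.39  0.466] [0.514 0.264 0.345] [0.613 0.301 0.47 ]
```

View pics/side8c.png

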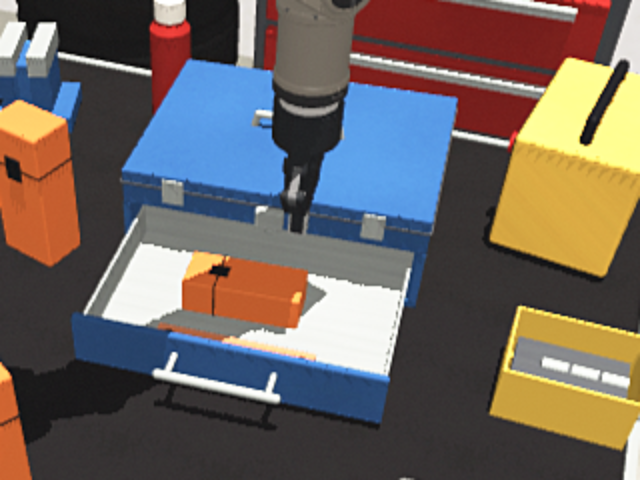

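The case lies flat beside the bar, median top about 64–66 mm. Ten pictures viewed. Now back over the front, tilt, and drop in front of the handle.

Request:
play_rows --deltas '[[0,[0,0,-50],[0,0,0]],[0,[5,-15,-90],[0,0,0]],[0,[20,-65,-90],[-0.1,0,0]],[0,[30,-120,-90],[-0.2,0,0]],[0,[40,-180,-90],[-0.3,0,0]],[0,[50,-234,-90],[-0.35,0,0]],[0,[50,-234,-50],[-0.35,0,0]],[0,[50,-234,0],[-0.35,0,0]]]'

```text
clock: 18.88
tcp_pos: [0.525, 0.0473, 0.1478]
orientation: [0.124, -3.084, -0.543]
contact_force: [0.6, -0.2, -0.1]
grip_width: -0.0002
```

```bash
python3 st.py side9; python3 - <<'E'
from h import *
o=r.get_obs();print(o['joints'].round(2))
print(tool([0,0,.035-o['tcp_pos'][2]]).round(1),'push/m',(tool([-.087,.996,0])).round(0))
E
```

```text
[0.52500535 0.04727689 0.14778546] [ 0.6 -0.2 -0.1] [[-0.997 -0.077 -0.021]
 [-0.079  0.937  0.341]
 [-0.006  0.341 -0.94 ]]
bar 126 [0.51  0.205] [0.198 0.013] 4.5 [0.023 0.026 0.03 ] [0.411 0.193 0.022] [0.609 0.218 0.03 ]
case 1159 [0.515 0.282] [0.106 0.068] 6.1 [0.022 0.064 0.069] [0.459 0.245 0.018] [0.571 0.321 0.071]
top50 0
[ 0.79  0.6  -1.03  1.94  0.21  0.85  1.37]
[ -0.4 -36.4 100. ] push/m [  5. 939. 342.]
```

Request:
play_rows --deltas '[[0,[0,-18,50],[0,0,0]],[0,[0,-36,100],[0,0,0]],[0,[0,-36,100],[0,0,0]],[0,[0,-17,107],[0,0,0]],[0,[0,-3,112],[0,0,0]],[0,[0,11,117],[0,0,0]],[0,[0,25,122],[0,0,0]],[0,[0,39,127],[0,0,0]]]'

```text
clock: 19.92
tcp_pos: [0.5137, 0.128, 0.0358]
orientation: [0.125, -3.075, -0.542]
contact_force: [1.7, -2.7, -0.1]
grip_width: -0.0001
```

```bash
python3 st.py side10;  python3 - <<'E'
from h import *
X=np.load('pics/side10.npz')['X'];m=(X[...,2]>.075)&(X[...,2]<.095)&(X[...,0]>.6)&(X[...,0]<.72)&(X[...,1]>.1)&(X[...,1]<.35)
P=X[m];print('front edge',len(P),P.min(0),np.median(P,0)); print('push/m',(tool([-.087,.996,0])).round(0))
E
```

```text
[0.51373724 0.12800405 0.03581647] [ 1.7 -2.7 -0.1] [[-0.997 -0.076 -0.031]
 [-0.082  0.937  0.34 ]
 [ 0.003  0.342 -0.94 ]]
bar 0
case 1029 [0.531 0.302] [0.097 0.143] 22.4 [0.021 0.063 0.069] [0.468 0.246 0.017] [0.602 0.359 0.07 ]
top50 0
front edge 235 [0.60006631 0.18175401 0.07503245] [0.65191398 0.19009996 0.08245044]
push/m [  2. 939. 344.]
```

Drawer is moving: front edge up by about 32 mm at 2.7 N. Continuing.

Request:
play_rows --deltas '[[0,[0,18,6.5],[0,0,0]],[0,[0,36,13],[0,0,0]],[0,[0,54,19.5],[0,0,0]],[0,[0,72,26],[0,0,0]],[0,[0,90,32.5],[0,0,0]],[0,[0,108,39],[0,0,0]],[0,[0,122,44.5],[0,0,0]],[0,[0,132,48],[0,0,0]]]'

```text
clock: 20.98
tcp_pos: [0.5003, 0.2715, 0.0363]
orientation: [0.131, -3.073, -0.544]
contact_force: [-0.1, -3.2, -1.2]
grip_width: 0.0
```

```bash
python3 st.py side11;  python3 - <<'E'
from h import *
X=np.load('pics/side11.npz')['X'];m=(X[...,2]>.075)&(X[...,2]<.085)&(X[...,0]>.6)&(X[...,0]<.72)&(X[...,1]>.1)&(X[...,1]<.4)
P=X[m];print('front edge',len(P),P.min(0),np.median(P,0))
m=(X[...,2]>.1)&(X[...,2]<.135)&(X[...,0]>.63)&(X[...,0]<.67)&(X[...,1]>.3)&(X[...,1]<.45);print('chest front',np.nanpercentile(X[m],[5,50],axis=0).round(3)); print('push/m',(tool([-.087,.996,0])).round(0))
cv2.imwrite('pics/side11c.png',cv2.resize(cv2.imread('pics/side11.png')[60:300,220:540],(640,480)))
E
```

```text
[0.5002705  0.27149964 0.03627872] [-0.1 -3.2 -1.2] [[-0.996 -0.079 -0.033]
 [-0.086  0.936  0.342]
 [ 0.004  0.343 -0.939]]
bar 0
case 0
top50 0
front edge 163 [0.60116406 0.3242306  0.07512025] [0.6533464  0.33464537 0.08086965]
chest front [[0.632 0.365 0.102]
 [0.65  0.37  0.118]]
push/m [  0. 939. 345.]
```

View pics/side11c.png

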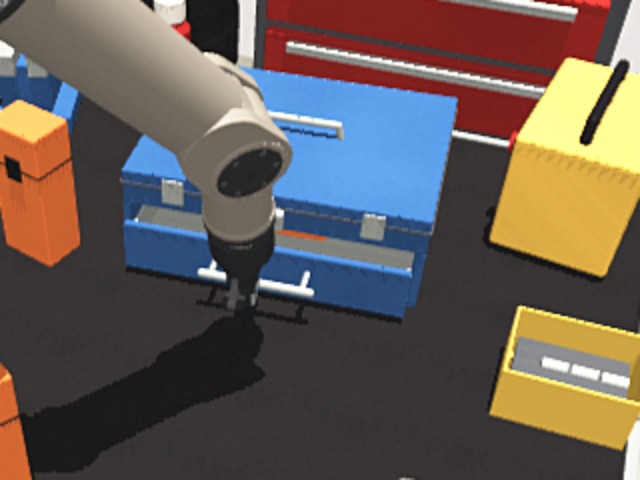

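About 35–45 mm left to go, nothing in the way (11 viewed).

Request:
play_rows --deltas '[[0,[0,6,2],[0,0,0]],[0,[0,11,4],[0,0,0]],[0,[0,16,6],[0,0,0]],[0,[0,20,7.3],[0,0,0]],[0,[0,24,8.8],[0,0,0]],[0,[0,28,10.3],[0,0,0]],[0,[0,30,11],[0,0,0]]]'

```text
clock: 21.9
tcp_pos: [0.4975, 0.3034, 0.0359]
orientation: [0.131, -3.073, -0.543]
contact_force: [2.4, -2.8, -6.4]
grip_width: -0.0003
```

Request:
play_rows --deltas '[[0,[0,3,1],[0,0,0]],[0,[0,6,2.2],[0,0,0]],[0,[0,8,3],[0,0,0]],[0,[0,10,3.7],[0,0,0]]]'

```text
clock: 22.4
tcp_pos: [0.4969, 0.3104, 0.0349]
orientation: [0.128, -3.073, -0.534]
contact_force: [1.0, -17.9, 6.7]
grip_width: 0.0001
```

```bash
cat > fr.py <<'E'
from h import *
import sys
o=r.get_obs();print(o['tcp_pos'],o['contact_force'].round(1))
p,X=grab('side',sys.argv[1]);
for lo,hi in((.03,.06),(.06,.08),(.1,.135)):
  for x in (.40,.65):
    m=(X[...,2]>lo)&(X[...,2]<hi)&(abs(X[...,0]-x)<.02)&(X[...,1]>.25)&(X[...,1]<.42);P=X[m];print(lo,x,len(P),np.median(P,0).round(4) if len(P) else 0)
E
python3 fr.py side12
```

```text
[0.49689794 0.31041452 0.03487578] [  1.  -17.9   6.7]
0.03 0.4 128 [0.4001 0.3498 0.0455]
0.03 0.65 143 [0.6511 0.3718 0.0456]
0.06 0.4 87 [0.4001 0.3499 0.0704]
0.06 0.65 101 [0.6504 0.3718 0.0703]
0.1 0.4 177 [0.3997 0.348  0.118 ]
0.1 0.65 192 [0.6491 0.3696 0.1189]
```

Request:
play_rows --deltas '[[0,[0,4,1.5],[0,0,0]],[0,[0,7,2.5],[0,0,0]],[0,[0,7,2.5],[0,0,0]]]'

```text
clock: 22.82
tcp_pos: [0.4971, 0.3111, 0.0329]
orientation: [0.121, -3.074, -0.518]
contact_force: [1.7, -21.8, 6.7]
grip_width: -0.0002
```

```bash
python3 fr.py side13
```

```text
[0.49712083 0.31106704 0.03294013] [  1.7 -21.8   6.7]
0.03 0.4 130 [0.3998 0.3502 0.045 ]
0.03 0.65 145 [0.6505 0.372  0.045 ]
0.06 0.4 83 [0.4006 0.3496 0.07  ]
0.06 0.65 103 [0.6498 0.372  0.0703]
0.1 0.4 172 [0.3997 0.3486 0.1185]
0.1 0.65 188 [0.6493 0.3701 0.1187]
```

Request:
play_rows --deltas '[[0,[0,8,3],[0,0,0]],[0,[0,12,4],[0,0,0]],[0,[0,12,4],[0,0,0]]]'

```text
clock: 23.25
tcp_pos: [0.4975, 0.3121, 0.0295]
orientation: [0.11, -3.075, -0.492]
contact_force: [2.2, -34.4, 7.7]
grip_width: 0.0002
```

Request:
play_rows --deltas '[[0,[0,-15,-5],[0,0,0]],[0,[0,-40,-15],[0,0,0]],[0,[0,-80,-40],[0,0,0]],[0,[0,-110,-80],[0,0,0]],[0,[0,-110,-130],[0,0,0]],[0,[0,-110,-180],[0,0,0]],[0,[0,-110,-180],[0,0,0]]]'

```text
clock: 24.12
tcp_pos: [0.5141, 0.1529, 0.17]
orientation: [0.11, -3.083, -0.496]
contact_force: [-0.1, -0.0, -0.2]
grip_width: 0.0001
```

```bash
python3 fr.py side14; python3 - <<'E'
from h import *
p,X=grab('top','top14')
a=cv2.imread('pics/side14.png');b=cv2.imread('pics/top14.png')
cv2.imwrite('pics/c14.png',cv2.resize(np.hstack([a,b]),(800,300)))
v,u=np.mgrid[:480,:640]
for lo,hi in((.088,.13),(.05,.062),(.03,.038)):
    m=(u>440)&(u<500)&(v>195)&(v<260)&(X[...,2]>lo-.008)&(X[...,2]<hi);c=cv2.minAreaRect(X[m][:,:2].astype(np.float32));print(lo,m.sum(),np.round(c[0],3),np.round(c[1],3),np.percentile(X[m][:,2],[5,50,95]).round(3))
E
```

```text
[0.51408744 0.15288196 0.17003662] [-0.1 -0.  -0.2]
0.03 0.4 69 [0.3905 0.349  0.044 ]
0.03 0.65 142 [0.6498 0.372  0.0443]
0.06 0.4 11 [0.3822 0.3475 0.0683]
0.06 0.65 104 [0.6505 0.3717 0.0686]
0.1 0.4 0 0
0.1 0.65 191 [0.6499 0.3698 0.1194]
0.088 326 [ 0.503 -0.313] [0.068 0.055] [0.08  0.085 0.092]
0.05 402 [ 0.495 -0.314] [0.093 0.076] [0.046 0.053 0.059]
0.03 413 [ 0.511 -0.311] [0.181 0.098] [0.024 0.031 0.036]
```

View pics/c14.png

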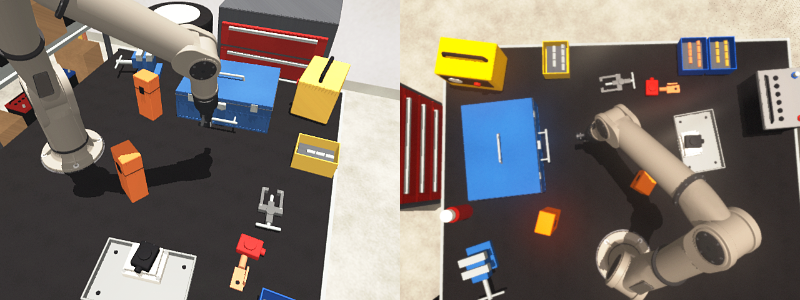

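The drawer stays shut after release, the pile stands level (tops at about 31, 53 and 85 mm), and the arm is clear. Handing in.

```bash
python3 -c "
from bench import r
print(r.hand_in())"
```

```text
the job is handed in; nothing more can be done
None
```

The bar and the case are both lying flat in the drawer, the drawer is shut, and the job is handed in at about 24 s of the 72 s limit. No verdict was reported.

**What I did:**
- I pulled the link bar out through the notch, set it down and regripped it at its middle. I then laid it in the drawer parallel to the front.
- I tipped the smallest orange case toward the robot with the shut fingers. It came down flat behind the bar.
- I pushed the drawer shut by its handle until it stopped.

**Last checks:**
- **Bar:** before closing, its top was at 26 mm, as it should be lying on the 18 mm floor.
- **Case:** before closing, its top was at about 64–66 mm, as expected lying on its side.
- **Drawer:** it did not move further under 34 N, and its front stayed within about 2 mm of the chest front after I let go. I had no joint reading, so shut is inferred from that.
- **Pile:** it stands level in the tray, with tops at about 31, 53 and 85 mm. The cap centre is about 8 mm from the upper spacer's.
- **Other things:** the puller, flag terminal and spare cap look unmoved in the pictures; I did not measure them again. The arm touches nothing.

**What went wrong:** the first grasp missed because the picture was taken while the arm was still moving. A finger came down on top of the bar, the wrist force reached about 75 N, and the bar probably shifted by up to about a centimetre. I measured again and the second grasp was clean.

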